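Hold the centrifuge lid just below its balance point

ROBOT

A 7-joint arm with a two-finger parallel gripper is mounted at the origin on the work surface. World frame = base frame: x ahead of the robot, y to its left, z up, the work surface at z = 0. Lengths are in m, angles in rad, forces in N, time in s.
With the tool pointing down it reaches from about 0.35 to 0.9 m from the base axis. Payload 19.9 kg.
Tool frame: the origin (TCP) lies at the very end of the fingers, on their centre line; the grasp point (between the pads) lies r.grip_depth behind it (r.grip_depth is the distance from the TCP to the grasp point, in m); z points along the fingers, y is the line along which they close (so a half turn about z gives the same grasp; the last joint's range is limited). The gripper opens to 85 mm and grips with 20 to 120 N. Pads are 22 mm wide; open, the fingers measure 114 mm over their backs; the gripper's body (76 mm by 85 mm) begins 54 mm behind the grasp point. The pads swing forward as they close: fully open they stand 13 mm farther back than shut.
Start: joints at [1.236, 0.417, -0.01, 1.614, 0.005, 1.111, -0.053], TCP at [0.181, -0.598, 0.231] pointing down, gripper open.
Joint ranges: [-2.81, 2.81], [-0.39, 2.02], [-1.27, 1.25], [0.06, 2.57], [-1.19, 4.33], [0.19, 2], [-2.82, 2.82]. Speed limits (rad/s): [1.89, 1.89, 2.39, 2.39, 3.01, 3.01, 3.01].

INTERFACE

Orientations are given as a rotation vector (axis times angle).
In Python, from workcell import r, cams gives the robot as it stands. The module is installed in compiled form; this text tells all that it offers.
- The arm moves only by the tool apply_moves, never from a script. Its argument "series" is a list of rows, each an object with "twist": the turn, a rotation vector about the tool's x, y, z in degrees, a list of three; "translation": the shift along the tool's x, y, z in m, a list of three; "gripper": the opening, from 0 (shut) to 1 (fully open). A call has 1 to 10 rows; each row shifts and turns the commanded pose from where the row before left it, along the tool's axes as they then stand; what a row does not reach is not made up. A row lasts 1/10 s, in which the tool goes at most 50 mm and 8.59 degrees, less where a joint would pass 70% of its speed; a pose out of reach is approached as far as the arm can. A call with a gripper value outside its range is refused whole. The fingers move at their own pace and stop on an object; "newtons" is the grip in N (left out, the last holds). Time passes only in rows, so rows that do not move let the fingers close. It gives the time, the measured TCP pose, the force, the opening and the grip force at its end, in the units of the state.
- r.get_state(): the state, without advancing time (a new reading comes with each control period).
- cams.get_image(name): name is "scene" or "top"; returns a dict with "img" (420x560x3 uint8, red, green, blue), "vfov" (degrees; the focal length in pixels is half the picture's height over the tangent of half this angle, whatever the lens; pixels are square), "cx", "cy" (the principal point, pixels), "R" (3x3) and "t" (3): a world point X has camera coordinates R X + t. Camera axes: x right, y down, z forward; pixel columns grow to the right and rows downward; lengths in m; the calibration is good to about 2 mm. A picture is of the moment at which its call begins. There is no depth.
- r.hand_in(): hands the job in; it is judged then, once.
The state is a dict: "t": time; "joint_positions": joint angles; "qvel": joint speeds; "effort": joint torques, N m; "tcp_pos": TCP position; "tcp_rot": TCP orientation; "ft_force": force on the tool from outside, world axes, zero at the start; "moment": the same for the moment, N m; "finger_gap": finger opening in m; "grip_force": force on a finger pad.
Only numpy, scipy, OpenCV 4.12 (cv2) and the standard library are available. Lean on these libraries where they do the work, as an engineer would, in place of code of your own. Each camera call takes 0.05 s, during which the arm holds its last target. There are 200 camera calls.

TASK

I need both hands at the hinge to adjust the centrifuge's lid spring, so open and hold the lid for me: swing the latch lever away from you to its stop and let it spring back, so that the lid pops free, then grip the lid's bar handle and raise it past its balance point (about 46 degrees open) until the spring is clearly carrying it. Then ease it back and keep it gripped still just below that point, no more than some ten degrees under it; you finish while holding the handle. Never let the lid fly open or drop, and leave the other things on the bench where they are.

Things in the scene. Friction and masses are not known exactly. Their poses are not given: they have to be found in the camera images.
- centrifuge: white benchtop centrifuge, fixed, 260 mm deep (its x) by 230 wide (its y) by 135 high; origin at the centre of its underside, +x towards its hinge at the back, -x towards its sloping front panel, z up. It stands anywhere near the middle of the bench, turned up to 0.3 rad.
- latch (a joint): sprung flat steel latch lever at the front right of the centrifuge, on an upright pivot at (-105, -85) mm in its frame. 0 = latched, arm towards the centrifuge's -y; pushing the knob towards its +x swings it to the stop at 0.75 rad (1 to 3 N at the knob), freeing the lid at 0.5 to 0.6. Let go, it springs back to 0; the popped-up lid does not catch again.
- knob (a point): middle of the upright black round knob on the end of the latch lever, 58 mm from its pivot; knob 14 mm across and 30 mm tall, its top 15 mm above this point (about 154 mm above the bench), the flat lever arm 15 mm below it.
- lid (a joint): angle of the white lid (170 mm deep, 200 wide, 25 thick, clear window, 0.8 kg with handle) about the hinge at the back: 0 = latched shut, 0.085 = popped free, 0.80 (46 degrees) = balance point, 1.5 = end stop. Let go below 0.80 it falls, above it the spring throws it open; that pull is 0.25 N at the handle 0.1 rad from balance, 1.2 N at most up to 1.2 rad.
- handle (a point): lid's steel bow handle: round bar 12 mm thick, 90 long, parallel to the centrifuge's y, on prongs sloping up and forward from the lid's front edge. Origin mid-bar: with the lid shut 200 mm in front of the hinge axis and 45 above it, 163 above the bench, 28 above the lid's top, 30 in front of its edge. It circles the hinge axis at 205 mm and may turn between the fingers.
- hinge (a point): middle of the lid's hinge axis, 118 mm above the bench; the axis runs along the centrifuge's y.
- amber_bottle: bystander: amber glass bottle, 60 mm across, 150 tall, origin at its foot
- beaker: bystander: glass beaker, 72 mm across, 90 tall, origin at its foot
- petri_dishes: bystander: stack of petri dishes, 90 mm across, 45 tall, origin at its foot
- tube_rack: bystander: white tube rack, 70 by 200 mm, 100 tall with tubes, origin at its foot
- screwdriver: bystander: screwdriver lying along its x, 170 mm long
- wash_bottle: bystander: white wash bottle with a bent spout, 64 mm across, 190 tall, origin at its foot
- cotton_pot: bystander: white pot of cotton wool, 72 mm across, 100 tall, origin at its foot

How it is judged:
On the way, in this order (a step that is already met when the one before it is completed fails the run):
1. the latch lever is swung to its stop (value of joint latch above 0.66 rad), for 0.1 s.
2. the lever is let go and has sprung back, and the lid has popped free (value of joint latch below 0.1 rad and value of joint lid above 0.05 rad), for 0.2 s.
3. the lid is raised clearly past its balance point (value of joint lid above 0.87 rad), for 0.2 s.
At the end, for the whole second after the job is handed in: the gripper holds the lid's handle (more than 3 N between fingers and handle) and keeps the lid still (under 0.05 rad/s) between 0.60 and 0.785 rad, that is 1 to 11 degrees below its balance point at 0.80 rad; the latch lever is back at rest (under 0.1 rad) (value of joint lid between 0.6 and 0.785 rad and velocity of joint lid between -0.05 and 0.05 rad/s and contact force between the fingers and lid above 3 N and value of joint latch below 0.1 rad); the arm keeps its last pose, push and grip.
It fails at once if the lid flies open (beyond 1.2 rad) (value of joint lid above 1.2 rad).
It fails at once if the lid is flung up or dropped (faster than 2.5 rad/s) (velocity of joint lid above 2.5 rad/s or velocity of joint lid below -2.5 rad/s).
It fails at once if another thing on the bench is moved by more than 30 mm or knocked over (distance of any of amber_bottle, beaker, petri_dishes, tube_rack, screwdriver, wash_bottle, cotton_pot from where it was at the start of the episode above 0.03 m or angle between any of amber_bottle, beaker, petri_dishes, tube_rack, wash_bottle, cotton_pot's own z axis and vertical above 0.4 rad).
It also fails if it takes over 54 s, if anything falls off the work surface, if the arm or the gripper's body presses on something with over 40 N, if the wrist force passes 120 N, or if a joint passes its speed limit or range.

## Working session

There is one attempt and no reset: what is moved stays moved. The work goes in short steps, Python scripts to look and compute and a tool call to move; the robot and the scene stay as the last step left them, time stands still between calls to the robot, and variables do not carry over. Pictures are saved under pics/ and viewed, at most 10 in all, crops included, and the job is handed in when it is done.

Besides the shell and the picture viewer there is one more tool, called after "Emit:" as name(argument=value, ...) on one line, values as JSON. apply_moves: Moves the arm, as the interface text tells. Its arguments: {"type":"object","properties":{"series":{"type":"array"},"newtons":{"type":"number"}},"required":["series"]}

```bash
mkdir -p pics; python3 - <<'E'
from workcell import r,cams
import cv2,numpy as np
s=r.get_state()
for k in s: print(k,np.round(s[k],4))
print(r.grip_depth)
for n in("scene","top"):
    d=cams.get_image(n); cv2.imwrite(f"pics/{n}0.png",d["img"][:,:,::-1])
    print(n,d["vfov"],d["cx"],d["cy"],d["R"],d["t"])
E
```

```text
t 0.0
joint_positions [ 1.2355  0.418  -0.0103  1.6142  0.0047  1.1107 -0.053 ]
qvel [ 0.001  -0.0005  0.0001  0.0014  0.001   0.0001  0.0003]
effort [ 4.00000e-04 -8.64453e+01  6.80400e-01 -4.34905e+01  1.93000e-02
  7.50000e-03  0.00000e+00]
tcp_pos [ 0.1809 -0.5979  0.2306]
tcp_rot [-3.1065e+00 -4.5960e-01  5.0000e-04]
ft_force [-0.6138  0.5135  0.1663]
moment [-0.0702 -0.0266  0.0084]
grip_force 0.0
finger_gap 0.0852
0.0187
scene 42.545199117869814 278.61166301978665 204.70066129947088 [[-0.86468607  0.50220189  0.01054829]
 [ 0.35308969  0.62261422 -0.69834032]
 [-0.35727535 -0.60012065 -0.71568815]] [ 0.51852178 -0.12305695  1.9029057 ]
top 57.459054566954 281.70153609042154 211.04820986430386 [[-0.0193001  -0.99978923  0.00699962]
 [-0.99152194  0.0182398  -0.12865287]
 [ 0.12849808 -0.00942329 -0.99166499]] [-3.84756661e-04  5.79779381e-01  1.07601466e+00]
```

View pics/scene0.png

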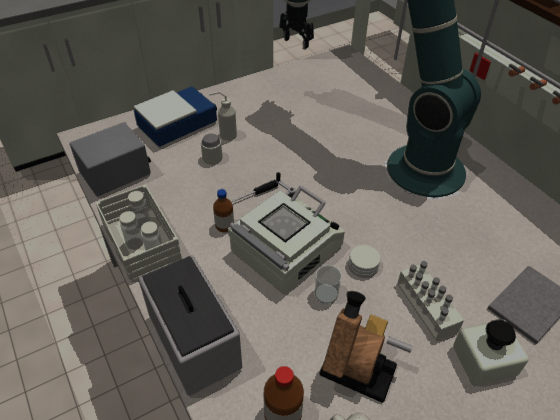

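View pics/top0.png

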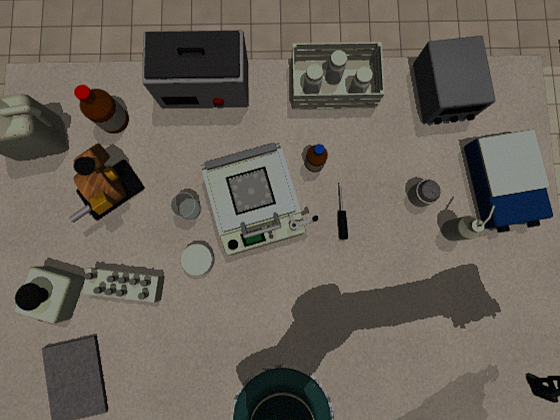

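The centrifuge sits mid-bench with its front towards the robot. In the top view the knob is near (315,218), the handle near (262,225) and the hinge near (243,158). I'll zoom in on these.

```bash
python3 - <<'E'
import cv2,numpy as np
a=cv2.imread("pics/top0.png")[135:265,190:350]; b=cv2.imread("pics/scene0.png")[165:295,210:370]
cv2.imwrite("pics/crop0.png",np.vstack([cv2.resize(x,None,fx=4.6,fy=4.6,interpolation=cv2.INTER_CUBIC)[:598] for x in (a,)]))
cv2.imwrite("pics/crop1.png",cv2.resize(b,None,fx=4.6,fy=4.6,interpolation=cv2.INTER_CUBIC))
E
```

```text
(no output)
```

View pics/crop0.png

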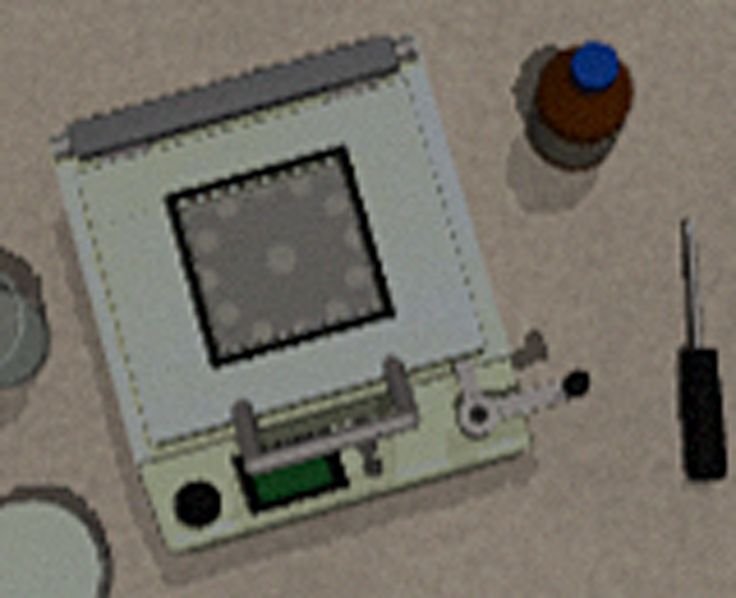

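View pics/crop1.png

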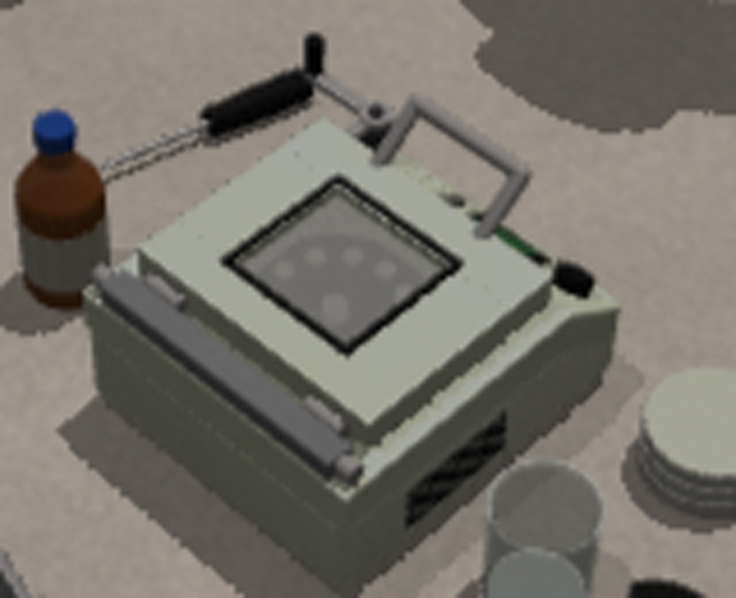

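The crops show, in crop pixels:

| Feature | Top view | Scene view |
|---|---|---|
| Handle bar ends | (248,462) and (412,420) | (415,100) and (525,175) |
| Knob top | (577,383) | (313,38) |
| Lever pivot | (478,413) | (376,112) |
| Hinge pin ends | (58,145) and (410,46) | – |

```bash
cat > h.py <<'E'
from workcell import r,cams
import numpy as np
from scipy.spatial.transform import Rotation as Ro
def ray(d,u,v):
    f=210/np.tan(np.radians(d["vfov"]/2)); R,t=d["R"],d["t"]
    return -R.T@t, R.T@np.array([(u-d["cx"])/f,(v-d["cy"])/f,1])
def plane(d,u,v,z):
    o,k=ray(d,u,v); return o+k*(z-o[2])/k[2]
def tri(rs):
    A=0;b=0
    for o,k in rs:
        k=k/np.linalg.norm(k);P=np.eye(3)-np.outer(k,k);A=A+P;b=b+P@o
    return np.linalg.solve(A,b)
E
python3 - <<'E'
from h import *
np.set_printoptions(precision=4,suppress=True)
T=cams.get_image("top");S=cams.get_image("scene")
ct=lambda p:(190+(p[0]+.5)/4.6-.5,135+(p[1]+.5)/4.6-.5)
cs=lambda p:(210+(p[0]+.5)/4.6-.5,165+(p[1]+.5)/4.6-.5)
for n,a,b,z in [("hL",(248,462),(525,175),.163),("hR",(412,420),(415,100),.163),("knobtop",(577,383),(313,38),.154),("pivot",(478,413),(376,112),.13),("hingeL",(58,145),(348,470),.118),("hingeR",(410,46),(100,272),.118)]:
    print(n,plane(T,*ct(a),z),plane(S,*cs(b),z),tri([ray(T,*ct(a)),ray(S,*cs(b))]))
for a in [(135,462),(170,550),(530,445)]: print(plane(T,*ct(a),.1))
print(-T["R"].T@T["t"])
E
```

```text
hL [0.5034 0.0885 0.163 ] [0.5015 0.0866 0.163 ] [0.5031 0.0884 0.1655]
hR [ 0.5251 -0.0029  0.163 ] [ 0.5258 -0.0052  0.163 ] [ 0.5258 -0.0035  0.1642]
knobtop [ 0.5451 -0.0964  0.154 ] [ 0.5483 -0.0975  0.154 ] [ 0.5465 -0.0975  0.1527]
pivot [ 0.5314 -0.0411  0.13  ] [ 0.535  -0.0369  0.13  ] [ 0.532  -0.0414  0.1248]
hingeL [0.6969 0.2042 0.118 ] [0.6978 0.202  0.118 ] [0.6975 0.2034 0.1191]
hingeR [ 0.754  -0.0059  0.118 ] [ 0.7534 -0.0091  0.118 ] [ 0.7538 -0.0064  0.1206]
[0.509 0.161 0.1  ]
[0.4569 0.1404 0.1   ]
[ 0.5147 -0.0726  0.1   ]
[ 0.4366 -0.0008  1.1416]
```

Emit:
apply_moves(series=[{"twist":[0,0,-8],"translation":[0,0,0],"gripper":0},{"twist":[0,0,-8],"translation":[0,0,0],"gripper":0},{"twist":[0,0,-8],"translation":[0,0,0],"gripper":0},{"twist":[0,0,-8],"translation":[0,0,0],"gripper":0},{"twist":[0,0,-8],"translation":[0,0,0],"gripper":0},{"twist":[0,0,-8],"translation":[0,0,0],"gripper":0},{"twist":[0,0,-8],"translation":[0,0,0],"gripper":0},{"twist":[0,0,-8],"translation":[0,0,0],"gripper":0},{"twist":[0,0,-8],"translation":[0,0,0],"gripper":0},{"twist":[0,0,-8],"translation":[0,0,0],"gripper":0}], newtons=40)

```text
t: 1.2
tcp_pos: [0.1809, -0.5981, 0.2311]
tcp_rot: [-2.078, -2.356, -0.0]
ft_force: [0.3, 0.2, -0.9]
finger_gap: 0.0001
grip_force: 0.0
```

Emit:
apply_moves(series=[{"twist":[0,0,-7.8],"translation":[0,0,0],"gripper":0},{"twist":[0,0,0],"translation":[0.027,0.029,0],"gripper":0},{"twist":[0,0,0],"translation":[0.027,0.029,0],"gripper":0},{"twist":[0,0,0],"translation":[0.027,0.029,0],"gripper":0},{"twist":[0,0,0],"translation":[0.027,0.029,0],"gripper":0},{"twist":[0,0,0],"translation":[0.027,0.029,0],"gripper":0},{"twist":[0,0,0],"translation":[0.027,0.029,0],"gripper":0},{"twist":[0,0,0],"translation":[0.027,0.029,0],"gripper":0},{"twist":[0,0,0],"translation":[0.027,0.029,0],"gripper":0},{"twist":[0,0,0],"translation":[0,0,0],"gripper":0}])

```text
t: 2.2
tcp_pos: [0.3536, -0.3265, 0.2316]
tcp_rot: [1.912, 2.492, 0.001]
ft_force: [-0.3, -0.9, -0.1]
finger_gap: 0.0003
grip_force: 0.0
```

```bash
cat >> h.py <<'E'
th=.255
FX=np.array([np.cos(th),np.sin(th),0]);FY=np.array([-np.sin(th),np.cos(th),0])
KN=np.array([.5465,-.0975,.139]);HD=np.array([.5145,.0425,.163]);HG=HD+.2*FX;HG[2]=.118
def go(target):
    s=r.get_state();M=Ro.from_rotvec(s["tcp_rot"]).as_matrix()
    print("t",s["t"],"tcp",np.round(s["tcp_pos"],4),"F",np.round(s["ft_force"],1),"gap",round(float(s["finger_gap"]),4),"grip",s["grip_force"])
    W=np.c_[FY,FX,[0,0,-1]]
    print("q",np.round(s["joint_positions"],2),"tool delta",np.round(M.T@(target-s["tcp_pos"]),4),"twist deg",np.round(np.degrees(Ro.from_matrix(M.T@W).as_rotvec()),2))
E
python3 -c "
from h import *
t=KN-.042*FX+.005*FY;t[2]=.133;go(t)"
```

```text
t 2.2 tcp [ 0.3536 -0.3265  0.2316] F [-0.3 -0.9 -0.1] gap 0.0003 grip 0.0
q [ 1.12  0.19 -0.48  1.95  0.1   1.03  0.85] tool delta [0.1766 0.2036 0.0988] twist deg [ 0.04 -0.01  0.38]
```

Emit:
apply_moves(series=[{"twist":[0,0,0.4],"translation":[0.0252,0.0291,0],"gripper":0},{"twist":[0,0,0],"translation":[0.0252,0.0291,0],"gripper":0},{"twist":[0,0,0],"translation":[0.0252,0.0291,0],"gripper":0},{"twist":[0,0,0],"translation":[0.0252,0.0291,0],"gripper":0},{"twist":[0,0,0],"translation":[0.0252,0.0291,0],"gripper":0},{"twist":[0,0,0],"translation":[0.0252,0.0291,0],"gripper":0},{"twist":[0,0,0],"translation":[0.0252,0.0291,0],"gripper":0},{"twist":[0,0,0],"translation":[0,0,0.033],"gripper":0},{"twist":[0,0,0],"translation":[0,0,0.033],"gripper":0},{"twist":[0,0,0],"translation":[0,0,0.033],"gripper":0}])

```text
t: 3.2
tcp_pos: [0.5048, -0.1094, 0.1311]
tcp_rot: [1.929, 2.48, 0.0]
ft_force: [0.4, -0.2, -0.5]
finger_gap: -0.0005
grip_force: 0.0
```

Emit:
apply_moves(series=[{"twist":[0,0,0],"translation":[0,0.005,0],"gripper":0},{"twist":[0,0,0],"translation":[0,0.005,0],"gripper":0}])

```text
t: 3.4
tcp_pos: [0.515, -0.1069, 0.133]
tcp_rot: [-1.929, -2.479, -0.0]
ft_force: [0.5, -0.3, 1.2]
finger_gap: 0.0002
grip_force: 0.0
```

```bash
python3 - <<'E'
from h import *
import cv2
t=KN-.022*FX+.005*FY;t[2]=.133;go(t)
a=cams.get_image("top")["img"][150:250,230:350,::-1];b=cams.get_image("scene")["img"][130:230,230:350,::-1]
cv2.imwrite("pics/c2.png",cv2.resize(np.hstack([a,b]),None,fx=3.3,fy=3.3,interpolation=cv2.INTER_CUBIC))
E
```

```text
t 3.4 tcp [ 0.515  -0.1069  0.133 ] F [ 0.5 -0.3  1.2] gap 0.0002 grip 0.0
q [ 0.63  0.43 -0.6   1.93  0.31  0.87  0.13] tool delta [ 0.0062  0.0108 -0.    ] twist deg [-0.01 -0.03 -0.38]
```

View pics/c2.png

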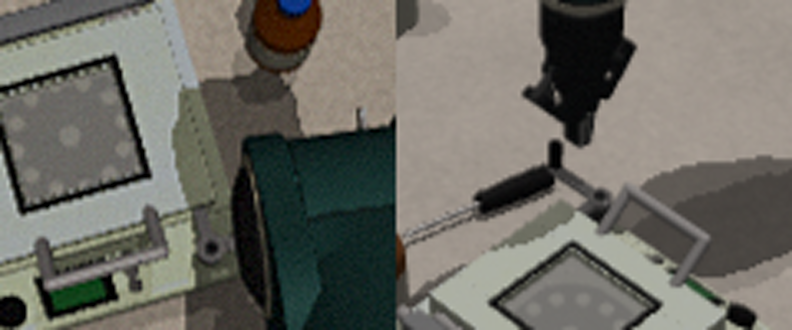

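The picture shows the closed fingertip just in front of the upright knob (scene half, around (578,140) against (555,152)) and slightly to its -y side. I'll shift about 5 mm and push.

Emit:
apply_moves(series=[{"twist":[0,0,-0.4],"translation":[0.005,0.004,0],"gripper":0},{"twist":[0,0,0],"translation":[0,0.004,0],"gripper":0},{"twist":[0,0,0],"translation":[0,0.004,0],"gripper":0},{"twist":[0,0,0],"translation":[0,0.004,0],"gripper":0},{"twist":[0,0,0],"translation":[0,0.004,0],"gripper":0},{"twist":[0,0,0],"translation":[0,0.004,0],"gripper":0}])

```text
t: 4.1
tcp_pos: [0.5367, -0.0961, 0.1323]
tcp_rot: [-1.921, -2.486, 0.0]
ft_force: [-2.8, -0.8, 2.1]
finger_gap: 0.0
grip_force: 1.2
```

Emit:
apply_moves(series=[{"twist":[0,0,0],"translation":[0,0.004,0],"gripper":0},{"twist":[0,0,0],"translation":[0,0.004,0],"gripper":0},{"twist":[0,0,0],"translation":[0,0.004,0],"gripper":0}])

```text
t: 4.4
tcp_pos: [0.548, -0.0926, 0.132]
tcp_rot: [-1.919, -2.486, 0.0]
ft_force: [-4.5, 2.3, -0.8]
finger_gap: 0.0002
grip_force: 2.0
```

```bash
python3 - <<'E'
from h import *
import cv2
t=KN+(.038-.022)*FX+.005*FY;t[2]=.133;go(t)
b=cams.get_image("scene")["img"][140:240,230:350,::-1]
cv2.imwrite("pics/c3.png",cv2.resize(b,None,fx=4,fy=4,interpolation=cv2.INTER_CUBIC))
E
```

```text
t 4.4 tcp [ 0.548  -0.0926  0.132 ] F [-4.5  2.3 -0.8] gap 0.0002 grip 2.0102452486753464
q [ 0.58  0.48 -0.59  1.86  0.33  0.9   0.09] tool delta [ 0.0006  0.0133 -0.001 ] twist deg [-0.05 -0.04  0.04]
```

View pics/c3.png

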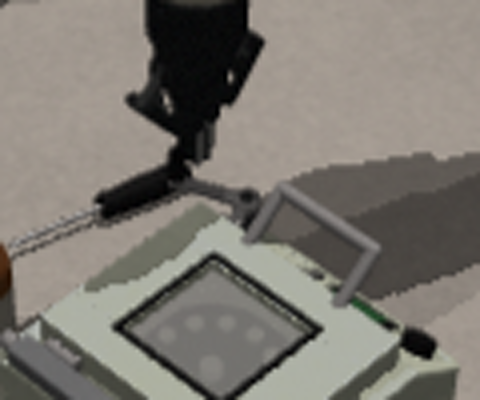

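The finger is against the knob and the lever has started to swing. I'll keep pushing.

Emit:
apply_moves(series=[{"twist":[0,0,0],"translation":[0,0.004,0],"gripper":0},{"twist":[0,0,0],"translation":[0,0.004,0],"gripper":0},{"twist":[0,0,0],"translation":[0,0.003,0],"gripper":0}])

```text
t: 4.75
tcp_pos: [0.5587, -0.0899, 0.1321]
tcp_rot: [-1.92, -2.486, 0.0]
ft_force: [-5.8, 2.6, -1.3]
finger_gap: 0.0002
grip_force: 2.4
```

Emit:
apply_moves(series=[{"twist":[0,0,0],"translation":[0,0.002,0],"gripper":0},{"twist":[0,0,0],"translation":[0,0,0],"gripper":0}])

```text
t: 4.95
tcp_pos: [0.5607, -0.0896, 0.1321]
tcp_rot: [-1.92, -2.486, 0.0]
ft_force: [-3.8, 1.2, -1.5]
finger_gap: -0.0003
grip_force: 1.7
```

Emit:
apply_moves(series=[{"twist":[0,0,0],"translation":[0,0.002,0],"gripper":0},{"twist":[0,0,0],"translation":[0,0,0],"gripper":0}])

```text
t: 5.15
tcp_pos: [0.5628, -0.0894, 0.1323]
tcp_rot: [1.921, 2.486, 0.0]
ft_force: [-2.7, -0.1, -1.7]
finger_gap: -0.0001
grip_force: 1.3
```

```bash
python3 - <<'E'
from h import *
import cv2
t=KN+(.038-.022)*FX+.005*FY;t[2]=.133;go(t)
b=cams.get_image("scene")["img"][140:240,230:350,::-1]
cv2.imwrite("pics/c4.png",cv2.resize(b,None,fx=5,fy=5,interpolation=cv2.INTER_CUBIC))
E
```

```text
t 5.15 tcp [ 0.5628 -0.0894  0.1323] F [-2.7 -0.1 -1.7] gap -0.0001 grip 1.2574789300560951
q [ 0.56  0.5  -0.58  1.83  0.34  0.92  0.08] tool delta [ 0.0013 -0.0018 -0.0007] twist deg [0.01 0.01 0.01]
```

View pics/c4.png

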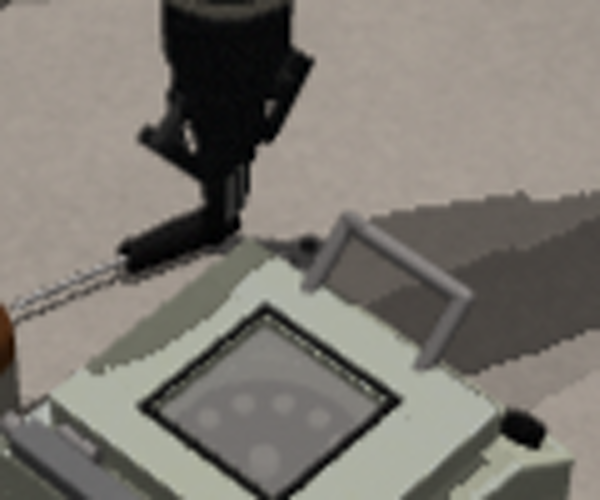

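The handle has risen about 4 px, to (300,183) in the full image, so the lid has popped. I'll push on to the stop until the force rises.

Emit:
apply_moves(series=[{"twist":[0,0,0],"translation":[0,0.002,0],"gripper":0},{"twist":[0,0,0],"translation":[0,0.002,0],"gripper":0},{"twist":[0,0,0],"translation":[0,0,0],"gripper":0}])

```text
t: 5.5
tcp_pos: [0.5669, -0.0883, 0.1324]
tcp_rot: [1.92, 2.486, 0.001]
ft_force: [-1.7, -1.1, -0.2]
finger_gap: 0.0001
grip_force: 1.1
```

Emit:
apply_moves(series=[{"twist":[0,0,0],"translation":[0,0.002,0],"gripper":0},{"twist":[0,0,0],"translation":[0,0,0],"gripper":0}])

```text
t: 5.7
tcp_pos: [0.5684, -0.0879, 0.1323]
tcp_rot: [-1.921, -2.486, 0.001]
ft_force: [-3.7, -3.6, 0.2]
finger_gap: -0.0002
grip_force: 1.8
```

Emit:
apply_moves(series=[{"twist":[0,0,0],"translation":[0,0.002,0],"gripper":0},{"twist":[0,0,0],"translation":[0,0,0],"gripper":0}])

```text
t: 5.9
tcp_pos: [0.57, -0.088, 0.1321]
tcp_rot: [-1.921, -2.485, 0.002]
ft_force: [-5.2, -5.2, -0.0]
finger_gap: -0.0002
grip_force: 2.9
```

Emit:
apply_moves(series=[{"twist":[0,0,0],"translation":[0,0.002,0],"gripper":0},{"twist":[0,0,0],"translation":[0,0,0],"gripper":0}])

```text
t: 6.1
tcp_pos: [0.572, -0.0879, 0.1321]
tcp_rot: [1.922, 2.485, -0.002]
ft_force: [-4.2, -7.9, 0.4]
finger_gap: -0.0001
grip_force: 3.3
```

The contact force is tangential to the lever and has risen to about 9 N, so the lever is at its stop. I'll release it.

Emit:
apply_moves(series=[{"twist":[0,0,0],"translation":[-0.002,-0.008,0],"gripper":0},{"twist":[0,0,0],"translation":[-0.002,-0.009,0],"gripper":0},{"twist":[0,0,0],"translation":[0,-0.009,0],"gripper":0},{"twist":[0,0,0],"translation":[0,-0.009,0],"gripper":0},{"twist":[0,0,0],"translation":[0,-0.009,0],"gripper":0},{"twist":[0,0,0],"translation":[0,-0.01,0],"gripper":0},{"twist":[0,0,0],"translation":[0,-0.01,0],"gripper":0},{"twist":[0,0,0],"translation":[0,-0.01,0],"gripper":0},{"twist":[0,0,0],"translation":[0,0,-0.04],"gripper":0.5},{"twist":[0,0,0],"translation":[0,0,-0.04],"gripper":0.5}])

```text
t: 7.1
tcp_pos: [0.5005, -0.1091, 0.2128]
tcp_rot: [-1.919, -2.485, 0.001]
ft_force: [0.1, -0.3, 0.8]
finger_gap: 0.0284
grip_force: 0.0
```

Emit:
apply_moves(series=[{"twist":[0,0,0],"translation":[0,0,-0.04],"gripper":0.5},{"twist":[0,0,0],"translation":[0,0,0],"gripper":0.5}])

```text
t: 7.3
tcp_pos: [0.5033, -0.1094, 0.257]
tcp_rot: [1.916, 2.481, 0.003]
ft_force: [-0.0, -1.1, -0.8]
finger_gap: 0.0427
grip_force: 0.0
```

```bash
python3 - <<'E'
from h import *
import cv2
a=.085+.2213; t=HG-.205*np.cos(a)*FX; t[2]+=.205*np.sin(a)-r.grip_depth
print(t);go(t)
b=cams.get_image("scene")["img"][140:240,230:350,::-1]
cv2.imwrite("pics/c5.png",cv2.resize(b,None,fx=5,fy=5,interpolation=cv2.INTER_CUBIC))
E
```

```text
[0.51889471 0.04364559 0.16111425]
t 7.3 tcp [ 0.5033 -0.1094  0.257 ] F [-0.  -1.1 -0.8] gap 0.0427 grip 0.0
q [ 0.73  0.25 -0.66  1.84  0.17  1.1   0.26] tool delta [0.1445 0.0532 0.0957] twist deg [0.33 0.23 0.03]
```

View pics/c5.png

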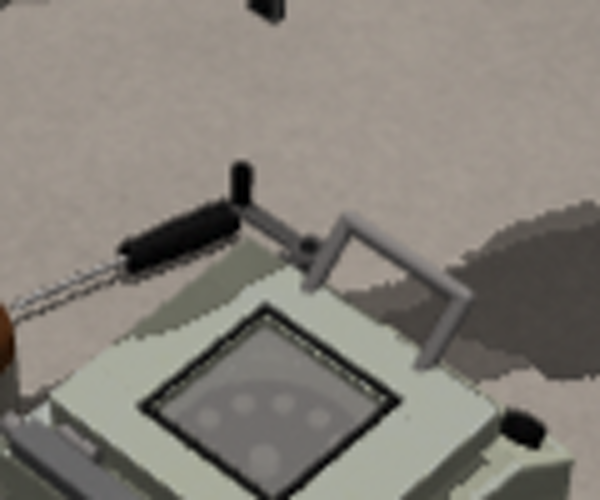

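The lever is back at rest with the knob at (242,165), and the lid is still popped up. I'll move above the handle and refine its position from both views.

```bash
python3 - <<'E'
from h import *
S=cams.get_image("scene")
for p in [(350,214),(467,293)]: print(plane(S,230+p[0]/5-.4,140+p[1]/5-.4,.180))
E
```

```text
[ 0.52742599 -0.005066    0.18      ]
[0.50372294 0.08399107 0.18      ]
```

Emit:
apply_moves(series=[{"twist":[0.3,0.2,0],"translation":[0.024,0.009,0],"gripper":0.5},{"twist":[0,0,0],"translation":[0.024,0.009,0],"gripper":0.5},{"twist":[0,0,0],"translation":[0.024,0.009,0],"gripper":0.5},{"twist":[0,0,0],"translation":[0.024,0.009,0],"gripper":0.5},{"twist":[0,0,0],"translation":[0.024,0.009,0],"gripper":0.5},{"twist":[0,0,0],"translation":[0.024,0.008,0],"gripper":0.5},{"twist":[0,0,0],"translation":[0,0,0],"gripper":0.5}])

```text
t: 8.1
tcp_pos: [0.5157, 0.0467, 0.2515]
tcp_rot: [-1.91, -2.484, 0.003]
ft_force: [0.2, -0.6, -0.6]
finger_gap: 0.0425
grip_force: 0.0
```

```bash
python3 - <<'E'
from h import *
a=.085+.2213; t=HG-.205*np.cos(a)*FX; t[2]+=.205*np.sin(a)-r.grip_depth
go(t)
E
```

```text
t 8.1 tcp [0.5157 0.0467 0.2515] F [ 0.2 -0.6 -0.6] gap 0.0425 grip 0.0
q [ 0.48  0.28 -0.74  1.83  0.2   1.12 -0.07] tool delta [-0.0042  0.0028  0.0903] twist deg [-0.36 -0.3   0.28]
```

Emit:
apply_moves(series=[{"twist":[-0.3,-0.3,0.3],"translation":[-0.004,0.002,0.018],"gripper":0.5},{"twist":[0,0,0],"translation":[0,0,0.018],"gripper":0.5},{"twist":[0,0,0],"translation":[0,0,0.018],"gripper":0.5},{"twist":[0,0,0],"translation":[0,0,0.018],"gripper":0.5},{"twist":[0,0,0],"translation":[0,0,0.009],"gripper":0.5},{"twist":[0,0,0],"translation":[0,0,0.009],"gripper":0.5}])

```text
t: 8.7
tcp_pos: [0.519, 0.0397, 0.1615]
tcp_rot: [1.927, 2.481, -0.003]
ft_force: [0.2, 0.2, -0.0]
finger_gap: 0.0431
grip_force: 0.0
```

Emit:
apply_moves(series=[{"twist":[0,0,0],"translation":[0,0,0],"gripper":0},{"twist":[0,0,0],"translation":[0,0,0],"gripper":0},{"twist":[0,0,0],"translation":[0,0,0],"gripper":0},{"twist":[0,0,0],"translation":[0,0,0],"gripper":0},{"twist":[0,0,0],"translation":[0,0,0],"gripper":0},{"twist":[0,0,0],"translation":[0,0,0],"gripper":0}], newtons=30)

```text
t: 9.3
tcp_pos: [0.5202, 0.0402, 0.1632]
tcp_rot: [1.925, 2.479, 0.001]
ft_force: [4.8, 0.9, -3.4]
finger_gap: 0.0109
grip_force: 29.2
```

```bash
python3 - <<'E'
from h import *
a=.085+.2213; t=HG-.205*np.cos(a)*FX; t[2]+=.205*np.sin(a)-r.grip_depth
go(t)
E
```

```text
t 9.3 tcp [0.5202 0.0402 0.1632] F [ 4.8  0.9 -3.4] gap 0.0109 grip 29.228206872940063
q [ 0.43  0.39 -0.69  1.92  0.31  0.94 -0.16] tool delta [ 0.0037 -0.0005  0.0021] twist deg [ 0.12  0.11 -0.27]
```

The handle is gripped (gap 11 mm, 29 N). Next I'll work out the arc increments.

```bash
python3 - <<'E'
from h import *
l=np.array([.085,.185,.285,.385,.485,.585,.685,.785,.85,.93])
a=l+.2213
print(np.c_[l[1:],-.205*np.diff(np.cos(a)),-.205*np.diff(np.sin(a))].round(4))
E
```

```text
[[ 0.185   0.0071 -0.0192]
 [ 0.285   0.009  -0.0184]
 [ 0.385   0.0108 -0.0174]
 [ 0.485   0.0125 -0.0162]
 [ 0.585   0.0141 -0.0149]
 [ 0.685   0.0155 -0.0134]
 [ 0.785   0.0167 -0.0118]
 [ 0.85    0.0115 -0.0068]
 [ 0.93    0.0147 -0.0073]]
```

Each 0.1 rad step is split into two rows.

Emit:
apply_moves(series=[{"twist":[0,0,0],"translation":[0,0.0036,-0.0096],"gripper":0},{"twist":[0,0,0],"translation":[0,0.0036,-0.0096],"gripper":0},{"twist":[0,0,0],"translation":[0,0.0045,-0.0092],"gripper":0},{"twist":[0,0,0],"translation":[0,0.0045,-0.0092],"gripper":0}])

```text
t: 9.7
tcp_pos: [0.5354, 0.0443, 0.2009]
tcp_rot: [1.926, 2.48, -0.001]
ft_force: [4.3, 2.2, -6.0]
finger_gap: 0.0111
grip_force: 29.2
```

```bash
cat >> h.py <<'E'
def lid():
    s=r.get_state();M=Ro.from_rotvec(s["tcp_rot"]).as_matrix()
    g=s["tcp_pos"]-r.grip_depth*M[:,2]-HG
    f,z=-(g@FX),g[2];print("lid est",np.round(np.arctan2(z,f)-.2213,3),"rad",np.round(np.hypot(f,z),4),"y",np.round(g@FY,4))
    F=s["ft_force"];print("F frame",np.round([F@FX,F@FY,F[2]],1),"grip",s["grip_force"],s["finger_gap"])
E
python3 -c "
from h import *
lid()"
```

```text
lid est 0.294 rad 0.2061 y -0.0035
F frame [ 4.7  1.  -6. ] grip 29.175549745559692 0.011073982043978583
```

Emit:
apply_moves(series=[{"twist":[0,0,0],"translation":[0,0.0058,-0.0085],"gripper":0},{"twist":[0,0,0],"translation":[0,0.0055,-0.0085],"gripper":0},{"twist":[0,0,0],"translation":[0,0.0063,-0.0081],"gripper":0},{"twist":[0,0,0],"translation":[0,0.0063,-0.0081],"gripper":0},{"twist":[0,0,0],"translation":[0,0.0071,-0.0074],"gripper":0},{"twist":[0,0,0],"translation":[0,0.0071,-0.0074],"gripper":0}])

```text
t: 10.3
tcp_pos: [0.5699, 0.0536, 0.2492]
tcp_rot: [-1.925, -2.48, 0.009]
ft_force: [-27.6, -3.0, 24.2]
finger_gap: 0.0111
grip_force: 31.6
```

```bash
python3 -c "
from h import *
lid()"
```

```text
lid est 0.586 rad 0.2075 y -0.0032
F frame [-27.5   4.   24.2] grip 31.571103930473328 0.011120882618566712
```

The force has jumped and now points outward from the hinge. I'll take a look before moving further.

```bash
python3 - <<'E'
from h import *
import cv2
s=r.get_state();print(s["ft_force"],s["moment"],s["effort"])
b=cams.get_image("scene")["img"][90:240,210:390,::-1]
cv2.imwrite("pics/c6.png",cv2.resize(b,None,fx=4,fy=4,interpolation=cv2.INTER_CUBIC))
lid()
E
```

```text
[-27.63870569  -3.0195556   24.22141576] [-0.60354377  6.01121194  0.14295072] [  1.07900586 -62.07780361  -8.35997254 -44.94077325   2.08482094
  -8.88792783  -0.0886111 ]
lid est 0.595 rad 0.2075 y -0.0031
F frame [-29.1   2.7  28.9] grip 32.01050251722336 0.010323479237104687
```

View pics/c6.png

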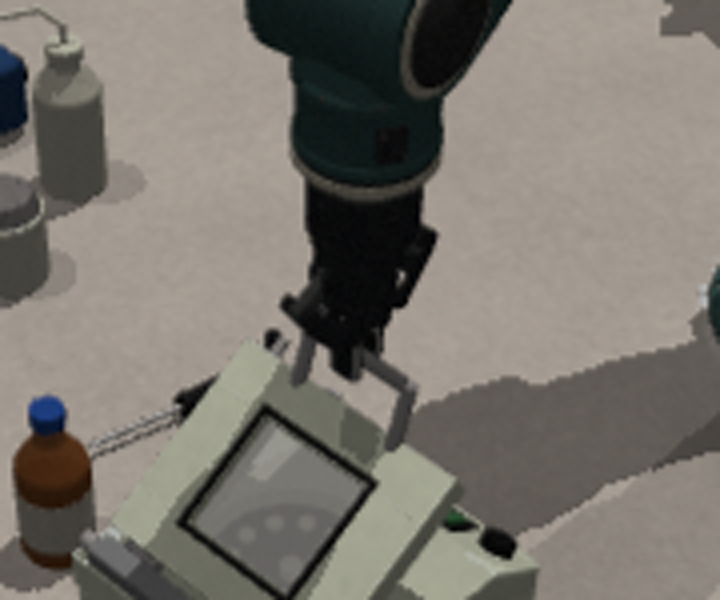

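The tool is about 4 mm inside the handle's real arc, because my hinge estimate is off. I'll ease outward first, then check the hinge position against the lid edges in the first image.

Emit:
apply_moves(series=[{"twist":[0,0,0],"translation":[0,-0.001,-0.001],"gripper":0},{"twist":[0,0,0],"translation":[0,-0.001,-0.001],"gripper":0},{"twist":[0,0,0],"translation":[0,0,0],"gripper":0}])

```text
t: 10.65
tcp_pos: [0.5703, 0.0538, 0.2502]
tcp_rot: [1.926, 2.481, 0.0]
ft_force: [5.2, 5.6, -7.9]
finger_gap: 0.0109
grip_force: 29.9
```

```bash
python3 - <<'E'
from h import *
lid();print(r.get_state()["tcp_pos"])
T=cams.get_image("top")
ct=lambda p:(190+(p[0]+.5)/4.6-.5,135+(p[1]+.5)/4.6-.5)
for n,p,z in [("lid fl",(152,446),.135),("lid fr",(487,345),.135),("lid bl",(80,165),.135),("lid br",(410,80),.135),("body bl",(60,170),.135),("bar mid",(232,98),.13)]:
    w=plane(T,*ct(p),z); print(n,w.round(4),"rel handle fx,fy",round((w-HD)@FX,4),round((w-HD)@FY,4))
E
```

```text
lid est 0.59 rad 0.208 y -0.0031
F frame [ 6.4  4.1 -7.9] grip 29.89453911781311 0.010936842485973522
[0.5703241  0.05379522 0.25015595]
lid fl [0.5155 0.1459 0.135 ] rel handle fx,fy 0.0271 0.0998
lid fr [ 0.5702 -0.047   0.135 ] rel handle fx,fy 0.0313 -0.1006
lid bl [0.6804 0.1879 0.135 ] rel handle fx,fy 0.1973 0.0988
lid br [ 0.7281 -0.0055  0.135 ] rel handle fx,fy 0.1946 -0.1003
body bl [0.6777 0.1995 0.135 ] rel handle fx,fy 0.1975 0.1108
bar mid [0.7205 0.0996 0.13  ] rel handle fx,fy 0.2137 0.0033
```

The lid edges confirm the hinge is about 200 mm behind the handle. The bar simply sits about 5 mm closer to the fingertips than I assumed. I'll continue in smaller stages.

Emit:
apply_moves(series=[{"twist":[0,0,0],"translation":[0,0.0078,-0.0068],"gripper":0},{"twist":[0,0,0],"translation":[0,0.0078,-0.0066],"gripper":0},{"twist":[0,0,0],"translation":[0,0,0],"gripper":0}])

```text
t: 11.0
tcp_pos: [0.5858, 0.058, 0.2648]
tcp_rot: [1.925, 2.481, -0.001]
ft_force: [-6.6, 2.4, 4.6]
finger_gap: 0.0107
grip_force: 30.8
```

```bash
echo 'HG[2]+=.005' >> h.py; python3 -c "
from h import *
lid()"
```

```text
lid est 0.68 rad 0.2047 y -0.003
F frame [-5.8  4.   4.6] grip 30.801741778850555 0.01067588292640215
```

Emit:
apply_moves(series=[{"twist":[0,0,0],"translation":[0,0.008,-0.0065],"gripper":0},{"twist":[0,0,0],"translation":[0,0.0084,-0.0059],"gripper":0},{"twist":[0,0,0],"translation":[0,0.0087,-0.0055],"gripper":0},{"twist":[0,0,0],"translation":[0,0,0],"gripper":0}])

```text
t: 11.4
tcp_pos: [0.6102, 0.0646, 0.2828]
tcp_rot: [1.925, 2.482, 0.0]
ft_force: [-7.0, 5.0, 7.2]
finger_gap: 0.0105
grip_force: 30.5
```

```bash
python3 -c "
from h import *
lid()"
```

```text
lid est 0.831 rad 0.2055 y -0.0027
F frame [-5.5  6.6  7.2] grip 30.48606187105179 0.010530559581613587
```

Emit:
apply_moves(series=[{"twist":[0,0,0],"translation":[0,0.0069,-0.0043],"gripper":0},{"twist":[0,0,0],"translation":[0,0.0073,-0.0038],"gripper":0},{"twist":[0,0,0],"translation":[0,0.0074,-0.0035],"gripper":0},{"twist":[0,0,0],"translation":[0,0,0],"gripper":0},{"twist":[0,0,0],"translation":[0,0,0],"gripper":0},{"twist":[0,0,0],"translation":[0,0,0],"gripper":0}])

```text
t: 12.0
tcp_pos: [0.6303, 0.0701, 0.2939]
tcp_rot: [1.925, 2.482, -0.0]
ft_force: [-4.3, 6.8, 4.5]
finger_gap: 0.0106
grip_force: 29.8
```

```bash
python3 - <<'E'
from h import *
import cv2
lid()
for n,sl in (("top",np.s_[130:260,180:360]),("scene",np.s_[90:220,210:390])):
    cv2.imwrite(f"pics/d{n}.png",cams.get_image(n)["img"][sl][:,:,::-1])
cv2.imwrite("pics/d.png",cv2.resize(np.vstack([cv2.imread("pics/dscene.png"),cv2.imread("pics/dtop.png")]),None,fx=2.3,fy=2.3,interpolation=cv2.INTER_CUBIC))
E
```

```text
lid est 0.946 rad 0.2062 y -0.0025
F frame [-2.4  7.7  4.5] grip 29.79538232088089 0.010578230283500164
```

View pics/d.png

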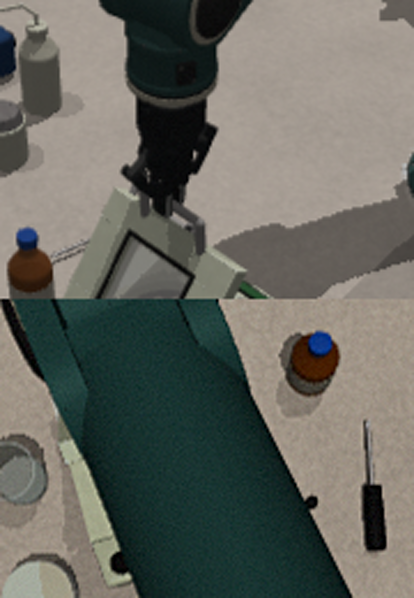

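The scene half shows the handle in the fingers with the lid steeply raised, its bar end near (200,222) and the knob back at rest. I'll cross-check the lid angle by casting the bar-end ray onto the vertical plane through that end.

```bash
python3 - <<'E'
from h import *
S=cams.get_image("scene");H=HG-[0,0,.005]
for n,u,v in [("shut",210+525/4.6-.4,165+175/4.6-.4),("pop",230+467/5-.4,140+293/5-.4),("c6",210+412/4-.4,90+385/4-.4),("now",210+200/2.3-.3,90+220/2.3-.3)]:
    o,k=ray(S,u,v)
    for y in(.045,.041):
        g=o+k*(((HD+y*FY-o)@FY)/(k@FY))-H; f=-(g@FX)
        print(n,"lid",round(np.arctan2(g[2],f)-.2213,3),"r",round(np.hypot(f,g[2]),4))
E
```

```text
shut lid -0.01 r 0.2073
shut lid -0.045 r 0.2111
pop lid 0.099 r 0.2078
pop lid 0.062 r 0.2108
c6 lid 0.567 r 0.2082
c6 lid 0.531 r 0.2076
now lid 0.944 r 0.2092
now lid 0.913 r 0.2058
```

The picture agrees: the lid is at about 0.93 rad, past balance. I'll ease it back to about 0.69.

Emit:
apply_moves(series=[{"twist":[0,0,0],"translation":[0.0003,-0.008,0.0036],"gripper":0},{"twist":[0,0,0],"translation":[0.0003,-0.0079,0.004],"gripper":0},{"twist":[0,0,0],"translation":[0,-0.0077,0.0043],"gripper":0},{"twist":[0,0,0],"translation":[0,-0.0075,0.0046],"gripper":0},{"twist":[0,0,0],"translation":[0,-0.0073,0.0049],"gripper":0},{"twist":[0,0,0],"translation":[0,-0.0071,0.0053],"gripper":0},{"twist":[0,0,0],"translation":[0,0,0],"gripper":0},{"twist":[0,0,0],"translation":[0,0,0],"gripper":0},{"twist":[0,0,0],"translation":[0,0,0],"gripper":0},{"twist":[0,0,0],"translation":[0,0,0],"gripper":0}])

```text
t: 13.15
tcp_pos: [0.5855, 0.0577, 0.2661]
tcp_rot: [1.927, 2.481, -0.003]
ft_force: [-5.0, 2.6, 5.1]
finger_gap: 0.0107
grip_force: 30.2
```

```bash
python3 - <<'E'
from h import *
lid();print(np.abs(r.get_state()["qvel"]).max(),r.get_state()["t"])
E
```

```text
lid est 0.682 rad 0.206 y -0.0032
F frame [-4.2  3.8  5.1] grip 30.24706542491913 0.01074398611518222
0.0014213471994363731 13.15
```

```bash
python3 -c "
from workcell import r
print(r.hand_in())"
```

```text
the job is handed in; nothing more can be done
None
```

I swung the latch to its stop and let it spring back, raised the lid to about 0.93 rad, then eased it back; it is now held still by its handle at about 0.68 rad (estimated, not measured directly) with a 30 N grip, and I've handed the job in but got no verdict back.

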